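Hold a long optical cell in the inspection beam

ROBOT

A 6-joint arm with a two-finger parallel gripper is mounted at the origin on the work surface. World frame = base frame: x ahead of the robot, y to its left, z up, the work surface at z = 0. Lengths are in mm, angles in rad, forces in N, time in s.
With the tool pointing down it reaches from about 250 to 775 mm from the base axis. Payload 4 kg.
Tool frame: the origin (TCP) lies midway between the tips of the shut fingers; the grasp point (between the pads) lies 19 mm behind it (robot.grip_point_offset is the distance from the TCP to the grasp point, in mm); z points along the fingers, y is the line along which they close (so a half turn about z gives the same grasp; the last joint's range is limited). The gripper opens to 94 mm and grips with 3 to 60 N. Pads are 16 mm wide; open, the fingers measure 119 mm over their backs; the gripper's body (75 mm by 177 mm) begins 78 mm behind the grasp point.
Start: joints at [-1.449, 0.087, 1.371, -0, 1.684, -0.103], TCP at [122.597, -536.181, 205.506] pointing down, gripper open.
Joint ranges: [-3.1, 3.1], [-0.76, 2.03], [0.27, 2.55], [-1.08, 4.22], [0.17, 2.65], [-2.57, 2.57]. Speed limits (rad/s): [2.79, 2.79, 3.14, 3.14, 3.14, 3.14].

INTERFACE

Orientations are given as a unit quaternion [x, y, z, w].
In Python, from bench import robot gives the robot as it stands.
- The arm moves only by the tool move_arm, never from a script. Its argument "moves" is a list of rows, each an object with "slide": the shift along the tool's x, y, z in units of 40 mm (1.0 is 40 mm), a list of three; "angular": the turn, a rotation vector about the tool's x, y, z in units of 10 degrees (1.0 is 10 degrees), a list of three. In form: [{"slide": [tx, ty, tz], "angular": [wx, wy, wz]}, ...]. A call has 1 to 10 rows; each row shifts and turns the commanded pose from where the row before left it, along the tool's axes as they then stand; what a row does not reach is not made up. A row lasts 1/8 s, in which the tool goes at most 62.5 mm and 10.7 degrees, less where a joint would pass 70% of its speed; a pose out of reach is approached as far as the arm can. A call is refused whole if a number of a shift passes 1 or a number of a turn 1, either way. A call with a gripper value outside its range is refused whole. "claw" is the finger opening in mm, from 0 to 94, set as the call begins (left out, the last holds). The fingers move at their own pace and stop on an object; the grip force is fixed at half the most. Time passes only in rows, so rows that do not move let the fingers close. It gives the time, the measured TCP pose, the force, the opening and the grip force at its end, in the units of the state.
- robot.state(): the state, without advancing time (a new reading comes with each control period).
- robot.get_image(name): name is "side" or "top" or "wrist"; returns a dict with "img" (420x560x3 uint8, blue, green, red), "fx", "fy", "cx", "cy" (pixels), "T" (4x4, takes a point from camera to world coordinates); the wrist camera has in their place "hand_eye" (4x4, takes a point from camera to tool coordinates, whose origin is the TCP and whose axes are the flange's). Camera axes: x right, y down, z forward; pixel columns grow to the right and rows downward; lengths in mm; the calibration is good to about 2 mm. A picture is of the moment at which its call begins: read the wrist's pose just before it. There is no depth.
- robot.sign_off(): hands the job in; it is judged then, once.
Trained networks look in a picture, given as the dict that the camera call returned (one of the last four; its "shot" number tells which), for a name from the list of things; names that differ only in an ending like _2 or _b are one class to them, and where a whole thing is asked for, a point or a joint stands for the part that bears it (a point fixed in the world has none). Each returns a list of dicts, best first, with "p" (0 to 1); they miss things now and then, are a little off and sometimes report something else, mostly with a low value. They report only what shows in the picture. A call takes as long as a camera call. They do not tell look-alikes from the thing itself.
- robot.silhouettes(label, picture): "pixels" (420x560 bool, what is visible of it) and "xy" ([column, row] in pixels, amid what is visible of it).
The state is a dict: "t": time; "joints": joint angles; "qd": joint speeds; "tau": joint torques, N m; "tcp_pos": TCP position; "eef_rot": TCP orientation; "ft_force": force on the tool from outside, world axes, zero at the start; "ft_torque": the same for the moment, N m; "finger_gap": finger opening in mm; "finger_force": force on a finger pad.
Only numpy, scipy, OpenCV 4.12 (cv2) and the standard library are available. Lean on these libraries where they do the work, as an engineer would, in place of code of your own. Each camera call takes 0.05 s, during which the arm holds its last target. There are 200 camera calls.

TASK

Lift the lid of the cell case open until it rests back on its stop and let go of it, then take out the long cell, gripping it by its two frosted side faces only; no finger may touch its clear end windows. Hold it upright in the middle of the gap between the lamp and the camera lens, centred on their common axis and turned so that the light goes in squarely through one end window and out through the other, without touching the lamp, lens, camera or their mounts. Finish while still holding it there, steady, for the picture; leave the lid open, the two short cells in the case and everything else on the bench where it is.

Things in the scene. Friction and masses are not known exactly. Their poses are not given: they have to be found in the camera images.
- case: Grey storage case, fixed, 120 (x) x 205 (y) mm; base rim 45 mm high, 72 mm with the lid shut. Origin: centre of underside; own +x points to the hinge side, away from the robot. Its black insert (top at 34 mm) has 3 slots in a row at own y = -55, 0, +55 mm, x = 0, each 24.5 (x) x 14.5 (y) mm, floor at 12 mm. Which cell stands in which slot varies. Base walls are 4 mm thick.
- lid (a joint): Hinge of the case lid: 0 shut, 1.83 rad fully open, where it leans back on the steel stop ledge behind the case. Low friction: past about 1.25 rad it falls open by its own weight, below that it falls shut. Lid: about 0.22 kg, 120 x 205 x 27 mm, hollow underside.
- lid_hinge (a point): Middle of the hinge line, at the rear (+x) rim of the case, 45 mm above the bench. The hinge line runs along the case's own y. Its axes turn with the lid.
- lid_handle (a point): Middle of the round steel bar (9 mm thick, 96 mm long, parallel to the hinge line) of the bow handle on top of the lid, 35 mm above the lid's top face; shut, it lies 108 mm in front (-x of the case) of the hinge line and 62 mm above it. Its axes turn with the lid.
- cell: The long cell: an empty open-topped glass cuvette, upright, 22.5 mm long (own x), 12.5 wide (own y), 45 tall, about 20 g. Its wide side faces (+-y, 12.5 mm apart) are frosted, its narrow ends (+-x) are clear windows. It stands in a slot of the case, length along the case's x, with 1 mm of play; its top is 57 mm above the bench, 23 mm above the insert. Origin: centre of underside.
- cell_centre (a point): Centre of the long cell, 22.5 mm above its underside; axes as the cell.
- frosted_a: Frosted side face of the long cell at its own +y (origin and axes are those of the cell).
- frosted_b: Frosted side face of the long cell at its own -y (origin and axes are those of the cell).
- window_a: Clear end window of the long cell at its own +x, 10 mm wide (origin and axes are those of the cell).
- window_b: Clear end window of the long cell at its own -x, 10 mm wide (origin and axes are those of the cell).
- short_cell_1: Short cell, 12.5 x 12.5 x 45 mm, in another slot of the case, to be left there. Origin: centre of its underside.
- short_cell_2: As short_cell_1, in the third slot, to be left there.
- rig: Inspection bench, fixed: aluminium rail 60 mm wide, 22 high, own y -225 to +135 mm, with a black lamp head (50 mm across, y +55 to +138) and a black lens and camera (55 mm across, y -55 to -220) on posts. Light runs along own y, 120 mm above the bench, over a gap of 110 mm between lamp face and lens face; ring mounts reach 155 mm high. Origin: on the bench below mid-gap.
- beam (a point): Middle of the gap, on the common axis of lamp and lens, 120 mm above the bench. The light runs along own y; z is up.
- petri_dish: Bystander: glass dish, 86 mm across, 14 mm high. Origin: centre of underside.
- dropper_bottle: Bystander: small amber bottle, 36 mm across, 75 mm high. Origin: centre of underside.
- objective: Bystander: steel microscope objective standing on the bench, 34 mm across, 50 mm high. Origin: centre of underside.
- lens_cap: Bystander: black lens cap, 50 mm across, 9 mm high, on the bench. Origin: centre of underside.
Things that resemble listed ones, but are neither listed nor needed, are in the scene too. Leave any green look-alike of the case alone.

How it is judged (in metres and radians):
On the way, in this order (a step that is already met when the one before it is completed fails the run):
1. the lid rests open on its stop, let go (value of joint lid above 1.77 rad and contact force between the fingers and case below 0.1 N), for 0.2 s.
2. the long cell is lifted clear of the case, held by both frosted faces (contact force between the fingers and frosted_a above 1 N and contact force between the fingers and frosted_b above 1 N and height (world z) of cell above 0.05 m), for 0.2 s.
At the end, for the whole second after the job is handed in: Long cell held still by both frosted faces only: centre within 5 mm sideways, 12 mm in height and 20 mm along the beam of the gap's middle, length within 8 deg of the beam, upright within 8 deg; lid over 1.77 rad; short cells within 15 mm and the rest within 20 mm of their starts (contact force between the fingers and frosted_a above 1 N and contact force between the fingers and frosted_b above 1 N and x of cell_centre in the frame of beam between -0.005 and 0.005 m and y of cell_centre in the frame of beam between -0.02 and 0.02 m and z of cell_centre in the frame of beam between -0.012 and 0.012 m and angle between the x axis of cell and the y axis of beam, either way round below 0.14 rad and angle between cell's own z axis and vertical below 0.14 rad and linear speed of cell below 0.02 m/s and angular speed of cell below 0.2 rad/s and contact force between cell and rig below 0.05 N and contact force between the fingers and window_a below 0.1 N and contact force between the fingers and window_b below 0.1 N and value of joint lid above 1.77 rad and distance of each of short_cell_1, short_cell_2 from where it was at the start of the episode below 0.015 m and distance of each of petri_dish, dropper_bottle, objective, lens_cap from where it was at the start of the episode below 0.02 m); the arm keeps its last pose, push and grip.
It fails at once if a finger touches a clear end window of the long cell (contact force between the fingers and window_a above 0.3 N or contact force between the fingers and window_b above 0.3 N).
It fails at once if the robot or the cell bumps the lamp, lens, camera or their mounts (contact force between any of the arm, the fingers and rig above 1 N or contact force between cell and rig above 0.5 N).
It fails at once if a short cell or another loose thing on the bench is displaced (distance of any of petri_dish, dropper_bottle, objective, lens_cap, short_cell_1, short_cell_2 from where it was at the start of the episode above 0.025 m).
It also fails if it takes over 58 s, if anything falls off the work surface, if the arm or the gripper's body presses on something with over 40 N, if the wrist force passes 120 N, or if a joint passes its speed limit or range.

## Working session

There is one attempt and no reset: what is moved stays moved. The work goes in short steps, Python scripts to look and compute and a tool call to move; the robot and the scene stay as the last step left them, time stands still between calls to the robot, and variables do not carry over. Pictures are saved under pics/ and viewed, at most 10 in all, crops included, and the job is handed in when it is done.

Besides the shell and the picture viewer there is one more tool, called after "Request:" as name(argument=value, ...), one argument or row to a line, values as JSON. move_arm: Moves the arm, as the interface text tells. Its arguments: {"type":"object","properties":{"moves":{"type":"array","items":{"type":"object","properties":{"slide":{"type":"array","items":{"type":"number"}},"angular":{"type":"array","items":{"type":"number"}}}}},"claw":{"type":"number"}},"required":["moves"]}

```bash
ls; mkdir -p pics
python3 - <<'E'
from bench import robot
import cv2,numpy as np
s=robot.state(); print(s)
for n in ["top","side"]:
    p=robot.get_image(n); cv2.imwrite(f"pics/{n}0.png",p["img"]); print(n,p["fx"],p["fy"],p["cx"],p["cy"],np.round(p["T"],3).tolist())
    for l in ["case","lid","lid_handle","rig","cell","petri_dish","dropper_bottle","objective","lens_cap"]:
        try:
            for r in robot.silhouettes(l,p)[:3]:
                print(l,round(r["p"],2),np.round(r["xy"]),r["pixels"].sum())
        except Exception as e: print(l,e)
E
```

```text
pics
{'t': 0.0, 'joints': array([-1.44910248e+00,  8.79683495e-02,  1.37223071e+00, -3.12804125e-06,
        1.68357102e+00, -1.03096971e-01]), 'qd': array([-1.00849010e-03,  1.41862116e-03,  1.31584566e-04, -6.74972469e-04,
        1.56294832e-05,  1.48588857e-04]), 'tau': array([-1.39872256e-03, -3.40186143e+01, -3.02427685e+01,  7.17724487e-02,
        3.32691742e-02, -1.85771105e-04]), 'tcp_pos': array([ 122.52735556, -535.63148535,  204.30881135]), 'eef_rot': array([ 9.93689713e-01,  1.12158674e-01, -1.16773969e-05, -1.08865205e-03]), 'ft_force': array([-0.66115261,  0.1007945 , -0.06344309]), 'ft_torque': array([-0.02758401,  0.01942187, -0.05762677]), 'finger_force': 0.0, 'finger_gap': 94.26759293673557}
top 393.3251820774445 393.3251820774445 279.6292000624075 209.52933479237942 [[-0.057, -0.975, 0.216, 279.543], [-0.998, 0.055, -0.013, 99.14], [0.001, -0.216, -0.976, 1086.124], [0.0, 0.0, 0.0, 1.0]]
case 0.92 [194. 313.] 4607
case 0.63 [223. 212.] 3908
case 0.16 [222. 212.] 3600
lid 0.85 [222. 211.] 3584
lid 0.79 [198. 315.] 4199
lid_handle 0.88 [222. 212.] 3483
lid_handle 0.67 [197. 316.] 4047
rig 0.93 [370. 186.] 3745
petri_dish 0.66 [129. 206.] 702
petri_dish 0.49 [418. 273.] 246
dropper_bottle 0.74 [302. 141.] 166
dropper_bottle 0.59 [128. 206.] 728
lens_cap 0.86 [422. 270.] 274
lens_cap 0.28 [368. 184.] 3534
side 519.7977801382082 519.7977801382082 277.709505144883 202.46813367309147 [[-0.853, -0.4, 0.335, 83.507], [-0.522, 0.65, -0.552, 776.621], [0.003, -0.646, -0.763, 1013.76], [0.0, 0.0, 0.0, 1.0]]
case 0.93 [324. 332.] 7024
case 0.73 [240. 252.] 5563
case 0.73 [242. 244.] 4586
lid 0.69 [240. 246.] 4606
lid_handle 0.91 [327. 327.] 5973
lid_handle 0.68 [240. 249.] 4482
rig 0.67 [299. 145.] 3294
petri_dish 0.69 [152. 341.] 1227
dropper_bottle 0.68 [228. 159.] 256
dropper_bottle 0.21 [246. 133.] 127
objective 0.51 [243. 136.] 179
lens_cap 0.74 [406. 153.] 220
```

View pics/top0.png

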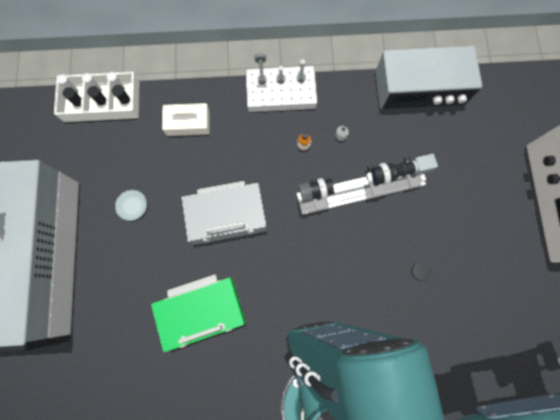

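View pics/side0.png

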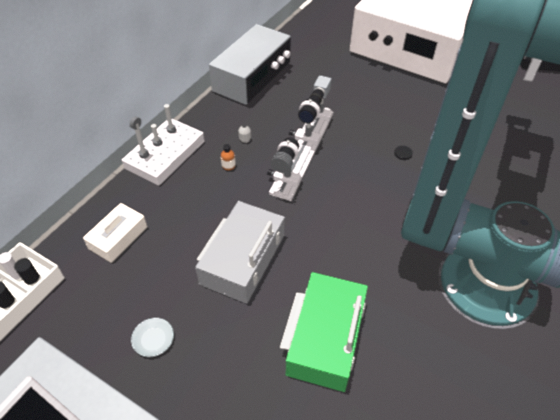

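The grey case sits at top (223,212) / side (240,250), with its handle facing the robot. The green look-alike is at top (197,315). The rig is at top (365,186), with the lamp towards image left. I'll fit poses by matching simple models to the silhouettes.

```bash
cat > h.py <<'E'
from bench import robot
import cv2,numpy as np
from scipy.optimize import minimize
from scipy.spatial.transform import Rotation as R
def proj(p,X,T=None):
    T=p["T"] if T is None else T
    c=(np.asarray(X,float)-T[:3,3])@T[:3,:3]
    return np.c_[c[:,0]/c[:,2]*p["fx"]+p["cx"],c[:,1]/c[:,2]*p["fy"]+p["cy"]]
def pose(X,q):
    c,s=np.cos(q[2]),np.sin(q[2]); X=np.asarray(X,float)
    return np.c_[c*X[:,0]-s*X[:,1]+q[0],s*X[:,0]+c*X[:,1]+q[1],X[:,2]]
def box(x0,x1,y0,y1,z0,z1): return np.array([[x,y,z] for x in(x0,x1) for y in(y0,y1) for z in(z0,z1)])
def cyl(r,y0,y1,z): 
    a=np.linspace(0,2*np.pi,24); return np.array([[r*np.cos(t),y,z+r*np.sin(t)] for t in a for y in(y0,y1)])
CASE=[box(-60,60,-102.5,102.5,0,72)]
RIG=[box(-30,30,-225,135,0,22),cyl(25,55,138,120),cyl(27.5,-220,-55,120)]
def render(p,model,q,T=None):
    m=np.zeros((420*4,560*4),np.uint8)
    for X in model:
        h=cv2.convexHull((proj(p,pose(X,q),T)*4+1.5).astype(np.float32))
        cv2.fillConvexPoly(m,np.round(h).astype(np.int32),1)
    return cv2.resize(m.astype(np.float32),(560,420),interpolation=cv2.INTER_AREA)
def fit(views,model,q0):
    def f(q):
        q=[q[0],q[1],q[2]/300]; e=0
        for p,mask,T in views:
            r=render(p,model,q,T); e-=np.minimum(r,mask).sum()/np.maximum(r,mask).sum()
        return e/len(views)
    x0=np.array([q0[0],q0[1],q0[2]*300]); 
    for d in (40,8): 
        o=minimize(f,x0,method="Nelder-Mead",options=dict(initial_simplex=[x0]+[x0+d*v for v in np.eye(3)],maxiter=150)); x0=o.x
    return np.array([x0[0],x0[1],x0[2]/300]),o.fun
def ray(p,uv,z,T=None):
    T=p["T"] if T is None else T
    d=T[:3,:3]@np.array([(uv[0]-p["cx"])/p["fx"],(uv[1]-p["cy"])/p["fy"],1]); return T[:3,3]+d*(z-T[2,3])/d[2]
def wristT(s,p):
    M=np.eye(4); M[:3,:3]=R.from_quat(s["eef_rot"]).as_matrix(); M[:3,3]=s["tcp_pos"]; return M@p["hand_eye"]
E
python3 - <<'E'
from h import *
P={n:robot.get_image(n) for n in("top","side")}
near={"case":{"top":(223,212),"side":(240,250)},"rig":{"top":(370,186),"side":(299,145)}}
for l,model in(("case",CASE),("rig",RIG)):
    v=[]
    for n,p in P.items():
        c=[r for r in robot.silhouettes(l,p) if np.hypot(*(np.array(r["xy"])-near[l][n]))<25]
        if c: v.append((p,c[0]["pixels"].astype(np.float32),p["T"])); print(l,n,c[0]["p"],v[-1][1].sum())
    q0=ray(P["top"],near[l]["top"],40); q0=[q0[0],q0[1],0.1]
    print(l,q0,"both",fit(v,model,q0))
    for w in v: print(fit([w],model,q0))
for l,(n,uv,z) in {"petri":("top",(131,205),7),"dropper":("top",(304,142),35),"obj":("top",(342,133),25),"cap":("top",(421,271),5)}.items(): print(l,ray(P[n],uv,z))
E
```

```text
case top 0.92 3980.0
case side 0.57 5623.0
case [np.float64(512.4919730101196), np.float64(239.31689975887747), 0.1] both (array([5.09531910e+02, 2.34486338e+02, 1.26506790e-01]), np.float64(-0.9484313726425171))
(array([5.09602645e+02, 2.35177882e+02, 1.39942619e-01]), np.float64(-0.9424893856048584))
(array([5.09537015e+02, 2.32850515e+02, 1.19745779e-01]), np.float64(-0.9660114645957947))
rig top 0.59 3755.0
rig side 0.92 3511.0
rig [np.float64(563.0158305926202), np.float64(-167.75579158269008), 0.1] both (array([ 5.56823469e+02, -1.04129144e+02,  1.76621385e-01]), np.float64(-0.8944171071052551))
(array([ 5.56442585e+02, -1.03539334e+02,  1.75127631e-01]), np.float64(-0.909942090511322))
(array([ 5.57459476e+02, -1.05325571e+02,  1.83047816e-01]), np.float64(-0.882523775100708))
petri [554.63249115 501.87297956   7.        ]
dropper [704.33823498   4.6980246   35.        ]
obj [ 729.80773226 -107.70954054   25.        ]
cap [ 325.58740808 -289.80034847    5.        ]
```

Request:
move_arm(
  moves=[
    {"slide": [0,0,-0.2],"angular": [0,0,-0.94]},
    {"slide": [0,0,-0.2],"angular": [0,0,-0.94]},
    {"slide": [0,0,-0.2],"angular": [0,0,-0.94]},
    {"slide": [0,0,-0.2],"angular": [0,0,-0.94]},
    {"slide": [0,0,-0.2],"angular": [0,0,-0.94]},
    {"slide": [0,0,0],"angular": [0,0,-0.94]},
    {"slide": [0,0,0],"angular": [0,0,-0.94]},
    {"slide": [0,0,0],"angular": [0,0,-0.94]},
    {"slide": [0,0,0],"angular": [0,0,-0.94]},
  ],
)

```text
t: 2.42
tcp_pos: [122.6, -536.2, 245.5]
eef_rot: [0.657, 0.754, -0.0, 0.0]
ft_force: [0.2, 0.1, -0.9]
finger_gap: 94.0
finger_force: 0.0
```

Request:
move_arm(
  moves=[
    {"slide": [0.89,0.54,0]},
    {"slide": [0.89,0.54,0]},
    {"slide": [0.89,0.54,0]},
    {"slide": [0.89,0.54,0]},
    {"slide": [0.89,0.54,0]},
    {"slide": [0.89,0.54,0]},
    {"slide": [0.89,0.54,0]},
    {"slide": [0.89,0.54,0]},
    {"slide": [0.89,0.54,0]},
    {"slide": [0.89,0.54,0]},
  ],
)

```text
validation failed for argument at $.mo...
```

Request:
move_arm(
  moves=[
    {"slide": [0.89,0.54,0]},
    {"slide": [0.89,0.54,0]},
    {"slide": [0.89,0.54,0]},
    {"slide": [0.89,0.54,0]},
    {"slide": [0.89,0.54,0]},
    {"slide": [0.89,0.54,0]},
    {"slide": [0.89,0.54,0]},
    {"slide": [0.89,0.54,0]},
    {"slide": [0.89,0.54,0]},
    {"slide": [0,0,0]},
  ],
)

```text
validation failed for argument at $.mo...
```

Run:
```python
from h import *
s=robot.state(); p=robot.get_image("wrist"); T=wristT(s,p)
print(s["t"],s["tcp_pos"],s["eef_rot"],s["joints"]); print(p["fx"],p["cx"],p["cy"],np.round(p["hand_eye"],2).tolist())
img=p["img"].copy()
q=[509.5,234.5,.127]
for y in(-48,0,48):
    u=proj(p,pose([[-48,y,107]],q),T)[0]; print(u); cv2.circle(img,tuple(int(v) for v in u),3,(0,0,255),1)
cv2.imwrite("pics/w1.png",img)
for l in("lid_handle","case"):
    for r in robot.silhouettes(l,p)[:2]: print(l,r["p"],r["xy"],r["pixels"].sum())
```

```text
2.425 [ 122.59172665 -536.18070317  245.50515878] [ 6.57447192e-01  7.53500622e-01 -3.46984257e-05  3.48640237e-05] [-1.44910631e+00  8.30216844e-02  1.29663149e+00 -5.14168807e-06
  1.76184123e+00 -1.58505201e+00]
299.73172226571916 278.089213530576 211.07333274450787 [[0.0, -0.96, -0.28, 81.63], [1.0, 0.0, -0.0, 0.03], [0.0, -0.28, 0.96, -179.03], [0.0, 0.0, 0.0, 1.0]]
[ 1205.24663244 -1154.6290212 ]
[ 1302.907061  -1404.3558839]
[ 1423.29877463 -1712.20877153]
```

View pics/w1.png

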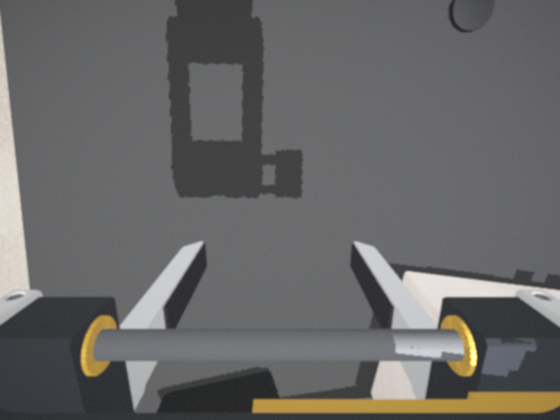

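The wrist view shows only empty bench, because the slides were refused: they need an angular entry. I'll resend them.

Request:
move_arm(
  moves=[
    {"slide": [0.89,0.54,0],"angular": [0,0,0]},
    {"slide": [0.89,0.54,0],"angular": [0,0,0]},
    {"slide": [0.89,0.54,0],"angular": [0,0,0]},
    {"slide": [0.89,0.54,0],"angular": [0,0,0]},
    {"slide": [0.89,0.54,0],"angular": [0,0,0]},
    {"slide": [0.89,0.54,0],"angular": [0,0,0]},
    {"slide": [0.89,0.54,0],"angular": [0,0,0]},
    {"slide": [0.89,0.54,0],"angular": [0,0,0]},
    {"slide": [0.89,0.54,0],"angular": [0,0,0]},
    {"slide": [0.89,0.54,0],"angular": [0,0,0]},
  ],
)

```text
t: 3.82
tcp_pos: [290.8, -153.8, 245.7]
eef_rot: [0.661, 0.751, 0.0, 0.001]
ft_force: [0.6, 0.5, 0.2]
finger_gap: 94.2
finger_force: 0.0
```

Request:
move_arm(
  moves=[
    {"slide": [0.89,0.54,0],"angular": [0,0,0]},
    {"slide": [0.89,0.54,0],"angular": [0,0,0]},
    {"slide": [0.89,0.54,0],"angular": [0,0,0]},
    {"slide": [0.89,0.54,0],"angular": [0,0,0]},
    {"slide": [0.89,0.54,0],"angular": [0,0,0]},
    {"slide": [0.89,0.54,0],"angular": [0,0,0]},
    {"slide": [0.89,0.54,0],"angular": [0,0,0]},
    {"slide": [0.89,0.54,0],"angular": [0,0,0]},
    {"slide": [0.89,0.54,0],"angular": [0,0,0]},
    {"slide": [0,0.5,0],"angular": [0,0,0]},
  ],
)

```text
t: 5.08
tcp_pos: [461.4, 192.9, 245.2]
eef_rot: [0.659, 0.752, 0.0, -0.0]
ft_force: [-0.0, -1.1, -0.1]
finger_gap: 93.8
finger_force: 0.0
```

Run:
```python
from h import *
s=robot.state(); p=robot.get_image("wrist"); T=wristT(s,p)
print(s["t"],s["tcp_pos"],s["eef_rot"],s["joints"])
img=p["img"].copy()
q=[509.5,234.5,.127]
for y in(-48,0,48):
    u=proj(p,pose([[-48,y,107]],q),T)[0]; print(u); cv2.circle(img,tuple(int(v) for v in u),3,(0,0,255),1)
for c in box(-60,60,-102,102,72,72)[::2]:
    u=proj(p,pose([c],q),T)[0]; cv2.circle(img,tuple(int(v) for v in u),3,(255,0,255),1)
cv2.imwrite("pics/w2.png",img)
```

```text
5.075 [461.36280097 192.90449499 245.21171852] [ 6.59064565e-01  7.52086291e-01  1.67788564e-05 -3.29989288e-04] [ 2.82195008e-01 -2.86611414e-02  1.41156175e+00  5.84385453e-04
  1.75901935e+00  1.50656621e-01]
[282.7189719  213.04750452]
[283.12738563 169.63330879]
[283.57173548 122.39911907]
```

View pics/w2.png

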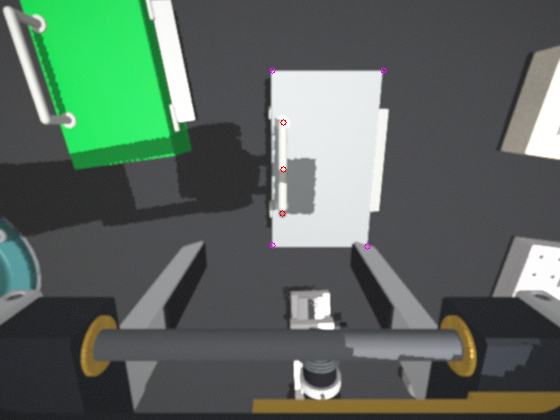

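The projected markers fall on the bar ends (283,122)–(283,213) and on the lid corners, so the case pose is good. I'll go down over the bar and close on it.

Request:
move_arm(
  moves=[
    {"slide": [0.88,0.13,0.4],"angular": [0,0,0]},
    {"slide": [0,0,0.6],"angular": [0,0,0]},
    {"slide": [0,0,0.6],"angular": [0,0,0]},
    {"slide": [0,0,0.6],"angular": [0,0,0]},
    {"slide": [0,0,0.6],"angular": [0,0,0]},
    {"slide": [0,0,0.6],"angular": [0,0,0]},
    {"slide": [0,0,0.53],"angular": [0,0,0]},
    {"slide": [0,0,0],"angular": [0,0,0]},
  ],
  claw=60,
)

```text
t: 6.12
tcp_pos: [460.2, 225.2, 86.4]
eef_rot: [0.66, 0.751, -0.002, -0.001]
ft_force: [0.2, -0.3, 0.2]
finger_gap: 60.0
finger_force: 0.0
```

Request:
move_arm(
  moves=[
    {"slide": [0,0,0],"angular": [0,0,0]},
    {"slide": [0,0,0],"angular": [0,0,0]},
    {"slide": [0,0,0],"angular": [0,0,0]},
    {"slide": [0,0,0],"angular": [0,0,0]},
    {"slide": [0,0,0],"angular": [0,0,0]},
    {"slide": [0,0,0],"angular": [0,0,0]},
  ],
  claw=0,
)

```text
t: 6.88
tcp_pos: [461.2, 226.0, 88.2]
eef_rot: [0.659, 0.752, -0.001, -0.0]
ft_force: [-1.9, -0.1, 2.0]
finger_gap: 7.9
finger_force: 30.0
```

Request:
move_arm(
  moves=[
    {"slide": [0,0.146,-0.229],"angular": [0,0,0]},
    {"slide": [0,0.165,-0.216],"angular": [0,0,0]},
    {"slide": [0,0.183,-0.2],"angular": [0,0,0]},
    {"slide": [0,0.2,-0.184],"angular": [0,0,0]},
    {"slide": [0,0.215,-0.166],"angular": [0,0,0]},
    {"slide": [0,0.229,-0.146],"angular": [0,0,0]},
  ],
)

```text
t: 7.62
tcp_pos: [506.8, 232.0, 136.2]
eef_rot: [0.659, 0.752, -0.0, -0.0]
ft_force: [-6.5, -1.2, 6.8]
finger_gap: 7.3
finger_force: 30.0
```

Request:
move_arm(
  moves=[
    {"slide": [0,0.241,-0.126],"angular": [0,0,0]},
    {"slide": [0,0.251,-0.105],"angular": [0,0,0]},
    {"slide": [0,0.259,-0.082],"angular": [0,0,0]},
    {"slide": [0,0.265,-0.059],"angular": [0,0,0]},
    {"slide": [0,0.269,-0.036],"angular": [0,0,0]},
    {"slide": [0,0.271,-0.013],"angular": [0,0,0]},
    {"slide": [0,0.271,0.011],"angular": [0,0,0]},
  ],
)

```text
t: 8.5
tcp_pos: [580.4, 241.6, 149.9]
eef_rot: [0.66, 0.752, 0.0, 0.0]
ft_force: [-1.7, -0.7, 2.6]
finger_gap: 8.0
finger_force: 30.0
```

Run:
```python
from h import *
p=robot.get_image("side"); cv2.imwrite("pics/s2.png",cv2.resize(p["img"][120:330,150:430],None,fx=2,fy=2))
```

```text
(no output)
```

View pics/s2.png

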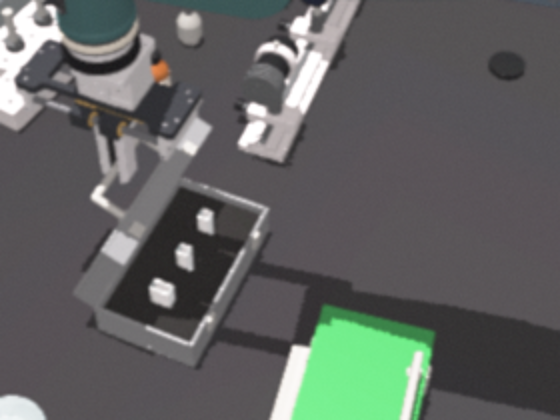

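The lid is about 65° up with the bar still in the fingers. The long cell looks like the one at crop (162,293), the +y slot. I'll continue the arc.

Request:
move_arm(
  moves=[
    {"slide": [0,0.27,0.035],"angular": [0,0,0]},
    {"slide": [0,0.265,0.058],"angular": [0,0,0]},
    {"slide": [0,0.259,0.081],"angular": [0,0,0]},
    {"slide": [0,0.251,0.103],"angular": [0,0,0]},
    {"slide": [0,0.241,0.125],"angular": [0,0,0]},
    {"slide": [0,0.23,0.146],"angular": [0,0,0]},
    {"slide": [0,0.216,0.165],"angular": [0,0,0]},
    {"slide": [0,0,0],"angular": [0,0,0]},
  ],
)

```text
t: 9.55
tcp_pos: [649.1, 250.4, 120.8]
eef_rot: [0.66, 0.752, 0.0, 0.0]
ft_force: [0.7, -1.2, -0.6]
finger_gap: 7.9
finger_force: 30.0
```

Request:
move_arm(
  moves=[
    {"slide": [0,0,0],"angular": [0,0,0]},
    {"slide": [0,0,0],"angular": [0,0,0]},
    {"slide": [0,0.1,0],"angular": [0,0,0]},
    {"slide": [0,0.1,0],"angular": [0,0,0]},
  ],
  claw=30,
)

```text
t: 10.05
tcp_pos: [656.2, 251.7, 122.0]
eef_rot: [0.659, 0.752, 0.0, 0.0]
ft_force: [0.9, -0.3, 0.4]
finger_gap: 30.1
finger_force: 0.0
```

Run:
```python
from h import *
s=robot.state(); print(s["t"],s["tcp_pos"],s["ft_force"],s["joints"])
p=robot.get_image("side"); cv2.imwrite("pics/s3.png",cv2.resize(p["img"][120:330,150:430],None,fx=2,fy=2))
```

```text
10.05 [656.15860684 251.68805168 122.02213333] [ 0.85717205 -0.26103968  0.38635085] [2.85642175e-01 4.55312780e-01 1.08058580e+00 4.74957784e-06
 1.60558907e+00 1.54949845e-01]
```

View pics/s3.png

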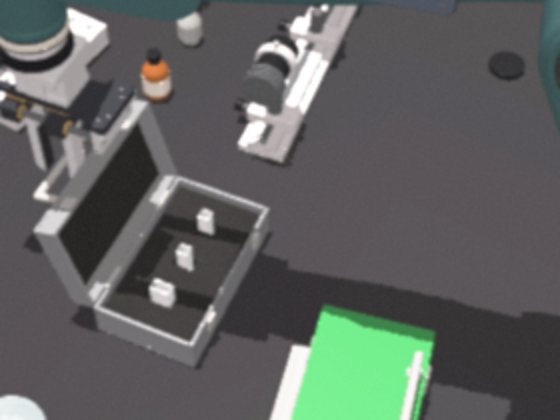

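The lid now leans back past vertical at crop (110,200), and the fingers are open around the bar. The long cell, the widest one, is at crop (162,293). I'll retreat upward and move over it.

Request:
move_arm(
  moves=[
    {"slide": [0,0,-0.4],"angular": [0,0,0]},
    {"slide": [0,0,-0.8],"angular": [0,0,0]},
    {"slide": [0,0,-0.9],"angular": [0,0,0]},
    {"slide": [0,0,-0.9],"angular": [0,0,0]},
    {"slide": [0,0,-0.5],"angular": [0,0,0]},
    {"slide": [0.29,-0.74,0],"angular": [0,0,0]},
    {"slide": [0.29,-0.74,0],"angular": [0,0,0]},
    {"slide": [0.29,-0.74,0],"angular": [0,0,0]},
    {"slide": [0.29,-0.74,0],"angular": [0,0,0]},
    {"slide": [0.29,-0.74,0],"angular": [0,0,0]},
  ],
)

```text
t: 11.35
tcp_pos: [500.8, 290.1, 263.4]
eef_rot: [0.659, 0.752, 0.001, 0.0]
ft_force: [0.6, -0.5, -0.5]
finger_gap: 30.2
finger_force: 0.0
```

Request:
move_arm(
  moves=[
    {"slide": [0,0,0],"angular": [0,0,-1]},
    {"slide": [0,0,0],"angular": [0,0,-1]},
    {"slide": [0,0,0],"angular": [0,0,-1]},
    {"slide": [0,0,0],"angular": [0,0,-1]},
    {"slide": [0,0,0],"angular": [0,0,-1]},
    {"slide": [0,0,0],"angular": [0,0,-1]},
    {"slide": [0,0,0],"angular": [0,0,-1]},
    {"slide": [0,0,0],"angular": [0,0,-1]},
    {"slide": [0,0,0],"angular": [0,0,-1]},
    {"slide": [0,0,0],"angular": [0,0,0]},
  ],
  claw=36,
)

```text
t: 12.6
tcp_pos: [501.9, 289.9, 263.2]
eef_rot: [-0.064, 0.998, 0.0, 0.001]
ft_force: [0.8, -0.1, 0.3]
finger_gap: 35.9
finger_force: 0.0
```

Run:
```python
from h import *
s=robot.state(); p=robot.get_image("wrist"); T=wristT(s,p)
print(s["t"],s["tcp_pos"],s["eef_rot"],s["joints"])
img=p["img"].copy()
q=[509.5,234.5,.127]
for l in("cell","short_cell_1"):
    for r in robot.silhouettes(l,p)[:4]:
        uv=r["xy"]; print(l,r["p"],uv,r["pixels"].sum(),np.array(np.nonzero(r["pixels"])).min(1),np.array(np.nonzero(r["pixels"])).max(1))
for y in (-55,0,55):
    pts=proj(p,pose(box(-11.25,11.25,y-6.25,y+6.25,57,57)[::2],q),T); print(y,pts.mean(0))
    for u in pts: cv2.circle(img,tuple(int(v) for v in u),1,(0,0,255),-1)
cv2.imwrite("pics/w3.png",img)
```

```text
12.6 [501.85175654 289.90471095 263.16130926] [-6.42216673e-02  9.97935271e-01  2.98860742e-04  8.26652681e-04] [ 4.26039711e-01  1.48942899e-01  1.18935740e+00 -2.68406480e-05
  1.80153451e+00 -1.27329462e+00]
short_cell_1 0.67 [197.6, 188.1] 167 [178 189] [193 202]
short_cell_1 0.48 [236.5, 186.0] 178 [178 230] [193 243]
-55 [193.26245515 188.79818424]
0 [235.26242308 188.85696294]
55 [277.24834239 188.91572198]
```

View pics/w3.png

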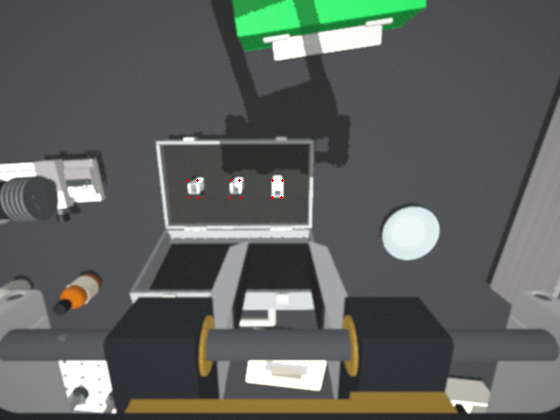

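The long cell is at (277,187), within 2 px of the predicted +y slot. The lid is open behind the fingers. I'll descend partway and check once more.

Request:
move_arm(
  moves=[
    {"slide": [0,0,0.7],"angular": [0,0,0]},
    {"slide": [0,0,0.9],"angular": [0,0,0]},
    {"slide": [0,0,0.9],"angular": [0,0,0]},
    {"slide": [0,0,0.9],"angular": [0,0,0]},
    {"slide": [0,0,0.6],"angular": [0,0,0]},
    {"slide": [0,0,0],"angular": [0,0,0]},
  ],
)

```text
t: 13.5
tcp_pos: [500.2, 289.1, 99.4]
eef_rot: [-0.065, 0.998, -0.001, -0.002]
ft_force: [0.1, 0.5, 0.4]
finger_gap: 36.0
finger_force: 0.0
```

Run:
```python
from h import *
s=robot.state(); p=robot.get_image("wrist"); T=wristT(s,p)
print(s["t"],s["tcp_pos"],s["eef_rot"])
q=[509.5,234.5,.127]
for l in("cell","short_cell_1"):
    for r in robot.silhouettes(l,p)[:4]:
        uv=r["xy"]; print(l,r["p"],uv,r["pixels"].sum(),np.array(np.nonzero(r["pixels"])).min(1),np.array(np.nonzero(r["pixels"])).max(1))
img=cv2.resize(p["img"],None,fx=4,fy=4,interpolation=cv2.INTER_CUBIC)
pts=proj(p,pose(box(-11.25,11.25,48.75,61.25,57,57)[::2],q),T); print(pts)
for u in pts: cv2.circle(img,tuple(int(v*4+1.5) for v in u),3,(0,0,255),1)
c=pts.mean(0)*4; x,y=int(c[0]),int(c[1])
cv2.imwrite("pics/w4.png",img[max(0,y-250):y+250,max(0,x-350):x+350])
```

```text
13.5 [500.20671766 289.05812979  99.3546728 ] [-6.45839155e-02  9.97908675e-01 -9.73864713e-04 -2.49922776e-03]
cell 0.43 [280.9, 228.2] 576 [211 270] [247 285]
short_cell_1 0.73 [146.6, 230.1] 621 [211 131] [241 159]
short_cell_1 0.67 [209.3, 226.8] 558 [211 200] [241 222]
[[269.74977123 221.58805543]
 [285.83088567 221.63024793]
 [269.89942996 248.4336827 ]
 [285.56554248 248.47569022]]
```

View pics/w4.png

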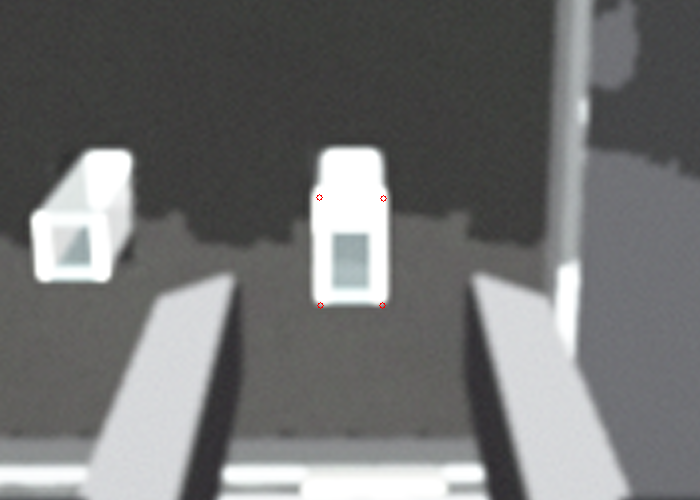

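The cell's top centre is at crop (350,245), about 1 mm from the prediction and centred between the fingers at (352). I'll descend and grip.

Request:
move_arm(
  moves=[
    {"slide": [0,0,0.6],"angular": [0,0,0]},
    {"slide": [0,0,0.6],"angular": [0,0,0]},
    {"slide": [0,0,0.3],"angular": [0,0,0]},
    {"slide": [0,0,0.12],"angular": [0,0,0]},
    {"slide": [0,0,0],"angular": [0,0,0]},
    {"slide": [0,0,0],"angular": [0,0,0]},
  ],
)

```text
t: 14.4
tcp_pos: [502.6, 290.1, 38.2]
eef_rot: [-0.065, 0.998, 0.0, 0.001]
ft_force: [0.6, -0.1, 0.2]
finger_gap: 35.6
finger_force: 0.0
```

Request:
move_arm(
  moves=[
    {"slide": [0,0,0],"angular": [0,0,0]},
    {"slide": [0,0,0],"angular": [0,0,0]},
    {"slide": [0,0,0],"angular": [0,0,0]},
    {"slide": [0,0,0],"angular": [0,0,0]},
    {"slide": [0,0,0],"angular": [0,0,0]},
    {"slide": [0,0,0],"angular": [0,0,0]},
  ],
  claw=0,
)

```text
t: 15.15
tcp_pos: [501.8, 289.7, 37.1]
eef_rot: [-0.065, 0.998, -0.0, 0.0]
ft_force: [0.1, -0.5, 0.9]
finger_gap: 12.1
finger_force: 30.0
```

Request:
move_arm(
  moves=[
    {"slide": [0,0,-0.15],"angular": [0,0,0]},
    {"slide": [0,0,-0.3],"angular": [0,0,0]},
    {"slide": [0,0,-0.4],"angular": [0,0,0]},
    {"slide": [0,0,-0.6],"angular": [0,0,0]},
    {"slide": [0,0,-0.75],"angular": [0,0,0]},
    {"slide": [0,0,-0.75],"angular": [0,0,0]},
    {"slide": [0,0,-0.75],"angular": [0,0,0]},
    {"slide": [0,0,-0.75],"angular": [0,0,0]},
    {"slide": [0,0,-0.6],"angular": [0,0,0]},
    {"slide": [0,0,-0.4],"angular": [0,0,0]},
  ],
)

```text
t: 16.4
tcp_pos: [502.1, 290.0, 257.9]
eef_rot: [-0.065, 0.998, 0.001, 0.002]
ft_force: [-0.0, -0.7, -0.5]
finger_gap: 12.3
finger_force: 30.0
```

Request:
move_arm(
  moves=[
    {"slide": [0,0,0],"angular": [0,0,0.87]},
    {"slide": [0,0,0],"angular": [0,0,0.87]},
    {"slide": [0,0,0],"angular": [0,0,0.87]},
    {"slide": [0,0,0],"angular": [0,0,0.87]},
    {"slide": [0,0,0],"angular": [0,0,0.87]},
    {"slide": [0,0,0],"angular": [0,0,0.87]},
    {"slide": [0,0,0],"angular": [0,0,0.87]},
    {"slide": [0,0,0],"angular": [0,0,0.87]},
    {"slide": [0,0,0],"angular": [0,0,0.87]},
    {"slide": [0,0,0],"angular": [0,0,0.87]},
  ],
)

```text
t: 17.65
tcp_pos: [501.6, 289.8, 255.2]
eef_rot: [0.641, 0.767, -0.0, -0.0]
ft_force: [0.6, 0.2, -0.7]
finger_gap: 12.2
finger_force: 30.0
```

Request:
move_arm(
  moves=[
    {"slide": [-0.5,-0.03,0],"angular": [0,0,0]},
    {"slide": [-0.95,-0.03,0],"angular": [0,0,0]},
    {"slide": [-0.95,-0.03,0],"angular": [0,0,0]},
    {"slide": [-0.95,-0.03,0],"angular": [0,0,0]},
    {"slide": [-0.95,-0.03,0],"angular": [0,0,0]},
    {"slide": [-0.95,-0.03,0],"angular": [0,0,0]},
    {"slide": [-0.95,-0.03,0],"angular": [0,0,0]},
    {"slide": [-0.95,-0.03,0],"angular": [0,0,0]},
    {"slide": [-0.95,-0.03,0],"angular": [0,0,0]},
    {"slide": [-0.95,-0.03,0],"angular": [0,0,0]},
  ],
)

```text
t: 18.9
tcp_pos: [555.2, -70.8, 255.3]
eef_rot: [0.639, 0.769, -0.0, 0.0]
ft_force: [-0.1, 0.7, 0.3]
finger_gap: 12.2
finger_force: 30.0
```

Request:
move_arm(
  moves=[
    {"slide": [-0.95,-0.03,0],"angular": [0,0,0]},
    {"slide": [-0.95,-0.03,0],"angular": [0,0,0]},
    {"slide": [-0.95,-0.03,0],"angular": [0,0,0]},
    {"slide": [-0.95,0,0],"angular": [0,0,0]},
    {"slide": [-0.5,0,0],"angular": [0,0,0]},
    {"slide": [0,0,0],"angular": [0,0,0]},
    {"slide": [0,0,0],"angular": [0,0,0]},
  ],
)

```text
t: 19.77
tcp_pos: [583.4, -237.2, 255.3]
eef_rot: [0.639, 0.769, 0.0, -0.0]
ft_force: [-0.5, 0.2, -0.5]
finger_gap: 12.3
finger_force: 30.0
```

Run:
```python
from h import *
s=robot.state(); p=robot.get_image("wrist"); T=wristT(s,p)
print(s["t"],s["tcp_pos"],s["eef_rot"],s["finger_gap"],s["finger_force"])
img=p["img"].copy(); q=[557,-104,.178]
for X in [[0,55,120],[0,-55,120],[25,55,120],[-25,55,120],[27.5,-55,120],[-27.5,-55,120],[30,0,22],[-30,0,22],[30,135,22],[-30,135,22]]:
    u=proj(p,pose([X],q),T)[0]; print(X,np.round(u)); cv2.circle(img,tuple(int(round(v)) for v in u),2,(0,0,255),-1)
cv2.imwrite("pics/w5.png",img)
```

```text
19.775 [ 583.40258839 -237.15117981  255.25015961] [ 6.39013329e-01  7.69195610e-01  2.26484863e-04 -1.69448280e-04] 12.267087571026709 29.998279809951782
[0, 55, 120] [277.  -2.]
[0, -55, 120] [276. 125.]
[25, 55, 120] [304.  -1.]
[-25, 55, 120] [249.  -2.]
[27.5, -55, 120] [304. 125.]
[-27.5, -55, 120] [249. 125.]
[30, 0, 22] [301.  80.]
[-30, 0, 22] [253.  79.]
[30, 135, 22] [304. -48.]
[-30, 135, 22] [251. -48.]
```

View pics/w5.png

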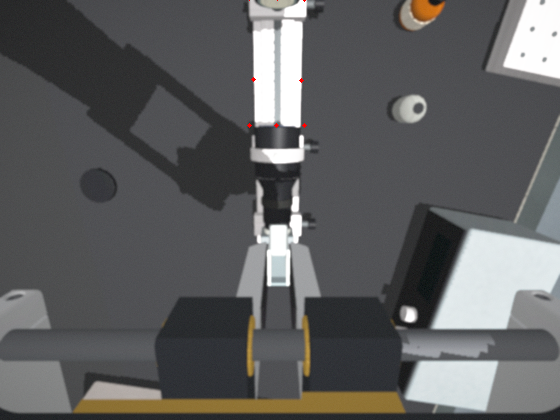

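The rail edges (253 and 302) and the lens face (row 126) match the model. The cell hangs upright between the fingers at (279,267). I'll move over mid-gap and descend.

Request:
move_arm(
  moves=[
    {"slide": [0.5,-0.04,0],"angular": [0,0,0]},
    {"slide": [0.8,0,0],"angular": [0,0,0]},
    {"slide": [0.8,0,0],"angular": [0,0,0]},
    {"slide": [0.8,0,0],"angular": [0,0,0]},
    {"slide": [0.49,0,0],"angular": [0,0,0.03]},
    {"slide": [0,0,0],"angular": [0,0,0]},
    {"slide": [0,0,0],"angular": [0,0,0]},
  ],
)

```text
t: 20.7
tcp_pos: [557.4, -105.4, 255.0]
eef_rot: [0.642, 0.767, -0.0, 0.0]
ft_force: [0.2, 0.7, -0.4]
finger_gap: 12.1
finger_force: 30.0
```

Request:
move_arm(
  moves=[
    {"slide": [0,0,0.3],"angular": [0,0,0]},
    {"slide": [0,0,0.5],"angular": [0,0,0]},
    {"slide": [0,0,0.5],"angular": [0,0,0]},
    {"slide": [0,0,0.5],"angular": [0,0,0]},
    {"slide": [0,0,0.5],"angular": [0,0,0]},
    {"slide": [0,0,0.5],"angular": [0,0,0]},
    {"slide": [0,0,0.3],"angular": [0,0,0]},
    {"slide": [0,0,0.2],"angular": [0,0,0]},
    {"slide": [0,0,0],"angular": [0,0,0]},
    {"slide": [0,0,0],"angular": [0,0,0]},
  ],
)

```text
t: 21.95
tcp_pos: [557.8, -105.3, 123.8]
eef_rot: [0.642, 0.767, 0.0, 0.001]
ft_force: [-0.2, 0.1, 0.2]
finger_gap: 12.8
finger_force: 30.0
```

Run:
```python
from h import *
s=robot.state(); print(s["t"],s["tcp_pos"],s["eef_rot"],s["finger_gap"],s["ft_force"])
M=R.from_quat(s["eef_rot"]).as_matrix(); q=[557,-104,.178]
d=s["tcp_pos"][:2]-q[:2]; c,n=np.cos(q[2]),np.sin(q[2]); print("rig frame",c*d[0]+n*d[1],-n*d[0]+c*d[1],s["tcp_pos"][2]-3-120,np.arctan2(M[1,0],M[0,0])-q[2]-np.pi/2)
o=[]
for n,(x,y) in {"side":(300,140),"top":(355,185)}.items():
    p=robot.get_image(n); img=cv2.resize(p["img"],None,fx=4,fy=4,interpolation=cv2.INTER_CUBIC)
    for X in box(-6.25,6.25,-11.25,11.25,97.5,142.5): 
        u=proj(p,pose([X],q))[0]; cv2.circle(img,tuple(int(v*4+1.5) for v in u),3,(0,0,255),1)
    o.append(img[4*y-240:4*y+240,4*x-200:4*x+200])
cv2.imwrite("pics/f.png",np.hstack(o))
```

```text
21.95 [ 557.83346387 -105.26731745  123.84206628] [6.41601627e-01 7.67037628e-01 2.74831930e-04 7.44631027e-04] 12.800035709232388 [-0.23735589  0.13523891  0.20976507]
rig frame 0.595901790520881 -1.3948679479353518 0.8420662807208998 -0.00037377115222381185
```

View pics/f.png

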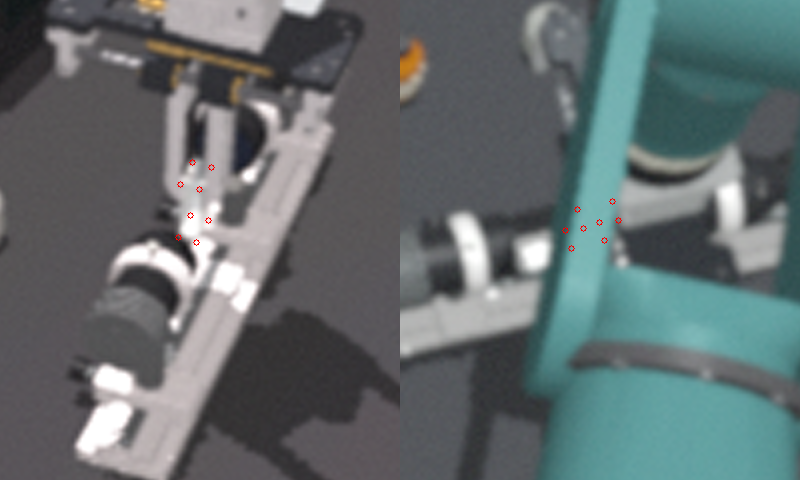

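The side view shows the cell at (197,205), inside its predicted outline in mid-gap and clear of lens and lamp. The top view is hidden by the arm. The arm is steady, so I'll hand it in.

```bash
python3 -c "
from bench import robot
print(robot.sign_off())"
```

```text
the job is handed in; nothing more can be done
None
```

I handed the job in with the long cell held steady by its frosted faces, within about 2 mm of mid-gap on the lamp–lens axis by my measurements. The lid is open on its stop, and nothing else was disturbed that I could see. The sign-off gave no verdict.

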